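# Clear and open the spare-parts case

### The arm

A 6-joint arm with a two-finger parallel gripper is mounted at the origin on the work surface. World frame = base frame: x ahead of the robot, y to its left, z up, the work surface at z = 0. Lengths are in m, angles in rad, forces in N, time in s.
With the tool pointing down it reaches from about 0.375 to 0.925 m from the base axis. Payload 5.7 kg.
Tool frame: the origin (TCP) lies on the centre line of the jaws, within the pads' length; the fingertips stand 19 mm ahead of it and the grasp point (between the pads) is the TCP; z points along the fingers, y is the direction in which the jaws open and shut (so a half turn about z gives the same grasp; the last joint's range is limited). The gripper opens to 88 mm and grips with 3 to 60 N. Pads are 20 mm wide; open, the fingers measure 115 mm over their backs; the gripper's body (75 mm by 178 mm) begins 61 mm behind the grasp point.
Start: joints at [1.172, 0.359, 1.51, -0, 1.272, -0.115], TCP at [0.168, 0.576, 0.242] pointing down, gripper open.
Joint ranges: [-2.97, 2.97], [-1.01, 2.36], [0.21, 2.38], [-0.96, 4.11], [0.2, 2.71], [-2.98, 2.98]. Speed limits (rad/s): [2.39, 2.39, 3.14, 3.14, 3.14, 3.14].

### API

Orientations are given as a 3x3 rotation matrix whose columns are the frame's x, y, z axes.
In Python, from station import bot, eyes gives the robot as it stands.
- The arm moves only by the tool carry_out, never from a script. Its argument "motion" is text: rows parted by semicolons, each of 5 numbers parted by spaces: the shift along the tool's x, y, z in mm, then the turn about the tool's z in degrees, then the closure, from 0 (fully open) to 1 (shut). In form: x y z twist grip; .... A call has 1 to 10 rows; each row is the pose to reach, as a shift and turn from the pose commanded when the call began, along the tool's axes at that moment; what a row does not reach only later rows make up. A row lasts 1/8 s, in which the tool goes at most 62.5 mm and 10.7 degrees, less where a joint would pass 70% of its speed; a pose out of reach is approached as far as the arm can. A call with a gripper value outside its range is refused whole. The fingers move at their own pace and stop on an object; the grip force is fixed at half the most. Time passes only in rows, so rows that repeat a pose let the fingers close. It gives the time, the measured TCP pose, the force and the opening at its end, in the units of the state.
- bot.read_state(): the state, without advancing time (a new reading comes with each control period).
- eyes.read_camera(name): name is "scene" or "top"; returns a dict with "frame" (420x560x3 uint8, red, green, blue), "depth" (420x560 float32, m along the optical axis (not along the pixel's ray), 0 where there is no reading), "fov_y" (degrees; the focal length in pixels is half the picture's height over the tangent of half this angle, whatever the lens; pixels are square), "cx", "cy" (the principal point, pixels), "origin" and "rotation" of the camera in the world. Camera axes: x right, y up, looking along -z (the intrinsics and any distortion apply to the point x, -y, -z); pixel columns grow to the right and rows downward; lengths in m; the calibration is good to about 2 mm. A picture is of the moment at which its call begins.
- bot.sign_off(): hands the job in, once; it reports no verdict.
The state is a dict: "t": time; "joint_pos": joint angles; "qd": joint speeds; "joint_efforts": joint torques, N m; "ee_pos": TCP position; "tcp_rot": TCP orientation; "wrist_force": force on the tool from outside, world axes, zero at the start; "wrist_torque": the same for the moment, N m; "gripper_width": finger opening in m.
Only numpy, scipy, OpenCV 4.12 (cv2) and the standard library are available. Lean on these libraries where they do the work, as an engineer would, in place of code of your own. Each camera call takes 0.05 s, during which the arm holds its last target.

### The job

Take the orange marker that was left standing on the lid of the black spare-parts case and stand it in the white cup. Then, before touching the red catch, tug the lid up by its steel handle to learn whether it is caught; if it is, slide the red catch to release it. Lift the lid by the handle to at least halfway to upright and finish while still holding it open by the handle, so that a technician can reach in; leave the red organiser, the phone and the meter where they are and do not knock over the marker or the cup.

Things in the scene. Friction and masses are not known exactly. Their poses are not given: they have to be found in the camera images.
- case: black open-topped box under a grey lid, fixed to the bench, 160 (x) x 220 (y) x 70 mm high; origin at the centre of its underside, its x axis points from the front (handle and catch side, towards the robot) to the hinge at the back, y to the left, z up. On the right half of the front a grey catch housing stands out 36 mm, 50 mm high. Position and yaw vary; lid, handle and catch go with it
- lid (a joint): lid angle in rad: 0 shut, grows as the front rises, stop at 1.3. The lid is a 160 x 220 x 8 mm plate, its top 78.5 mm above the bench, 0.28 kg, and falls shut when let go. A hidden bolt inside may or may not be catching it: if caught, the lid has play and rises only to about 0.04 rad (handle about 5 mm up), then stops dead; if free, it keeps rising. The bolt cannot be seen from outside or told from the catch's position
- lid_hinge (a point): point on the lid's hinge axis, at its middle (case x = +80 mm, y = 0, z = 70.5 mm); the axis runs along the case's y
- grip: the steel handle on the lid, a U-shaped bar of 10 mm round rod: an 80 mm long bar parallel to the hinge, its centre line 34 mm above the lid, on two end posts; origin on the lid's top under the middle of the bar, 130 mm from the hinge towards the front; its z axis is the lid's upward normal, y along the bar. Moves with the lid
- handle (a point): the middle of the handle bar's centre line (lid shut: case x = -50 mm, y = 0, z = 112.5 mm)
- catch (a joint): position of the red catch slide in m: 0 as found, 0.020 at its end stop. Slides with about 2 to 5 N towards the case's +y (left, seen from the robot) and stays where it is left; at 0.012 or more the bolt is surely drawn, and it stays drawn
- catch_tab (a point): centre of the top of the red catch tab, an upright 12 x 12 mm block standing 26 mm out of the grey housing's top (as found: case x = -100 mm, y = -85 mm, z = 76.5 mm); the tab can be pinched or pushed; its axes are the case's
- pen: orange marker with black ends, round, 20 mm diameter, 125 mm long, 30 g, standing on its flat black cap on the lid's left half; origin at the centre of its flat foot, z along it, up
- cup: white straight-sided round cup, loose, 68 mm outer diameter, 75 mm high, wall 4 mm, floor 5 mm, 0.3 kg; origin at the centre of its underside, z up. Stands right or left of the case
- organiser: red open bit organiser, 60 x 100 x 30 mm, on the other side of the case; leave alone; origin at the centre of its underside
- phone: black phone lying flat at the far right, 70 x 145 x 9 mm; leave alone; origin at the centre of its underside
- meter: green and black multimeter lying flat at the far left, 190 x 90 x 36 mm (49 at its dial); leave alone; origin at the centre of its underside

How it is judged:
On the way, in this order (a step that is already met when the one before it is completed fails the run):
1. the marker stands released in the cup while the lid is still shut (horizontal distance between pen and cup below 0.032 m and z of pen in the frame of cup below 0.02 m and angle between pen's own z axis and vertical below 0.5 rad and contact force between the fingers and pen below 0.05 N and value of joint lid below 0.012 rad), for 0.2 s.
2. the lid has been tugged up by its handle before the catch was moved (value of joint lid above 0.015 rad and value of joint catch below 0.004 m and contact force between the fingers and grip above 0.5 N), for 0.1 s.
3. the lid is lifted at least about halfway to upright by its handle (value of joint lid above 0.7 rad and contact force between the fingers and grip above 0.5 N), for 0.2 s.
At the end, for the whole second after the job is handed in: The lid stands still above 0.7 rad (40 degrees), held by the fingers at its handle (over 0.5 N); the marker, let go, stands in the upright cup: foot within 20 mm of the cup's underside height and 32 mm of its axis, under 0.5 rad from vertical (all of step 3 and velocity of joint lid between -0.1 and 0.1 rad/s and horizontal distance between pen and cup below 0.032 m and z of pen in the frame of cup below 0.02 m and angle between pen's own z axis and vertical below 0.5 rad and contact force between the fingers and pen below 0.05 N and angle between cup's own z axis and vertical below 0.1 rad); the arm keeps its last pose, push and grip.
It fails at once if the marker is knocked over (angle between pen's own z axis and vertical above 0.8 rad).
It fails at once if the cup is knocked over (angle between cup's own z axis and vertical above 0.5 rad).
It fails at once if the organiser is shoved from its place (distance of organiser from where it was at the start of the episode above 0.02 m).
It fails at once if the phone is shoved from its place (distance of phone from where it was at the start of the episode above 0.02 m).
It fails at once if the meter is shoved from its place (distance of meter from where it was at the start of the episode above 0.02 m).
It also fails if it takes over 72 s, if anything falls off the work surface, if the arm or the gripper's body presses on something with over 40 N, if the wrist force passes 120 N, or if a joint passes its speed limit or range.

## Working session

There is one attempt and no reset: what is moved stays moved. The work goes in short steps, Python scripts to look and compute and a tool call to move; the robot and the scene stay as the last step left them, time stands still between calls to the robot, and variables do not carry over. Pictures are saved under pics/ and viewed, and the job is handed in when it is done.

Besides the shell and the picture viewer there is one more tool, called as name(argument=value, ...) on one line, values as JSON. carry_out: Moves the arm, as the interface text tells. Its arguments: {"type":"object","properties":{"motion":{"type":"string"}},"required":["motion"]}

```bash
ls; mkdir -p pics
python3 - <<'E'
from station import bot, eyes
import cv2,numpy as np
s=bot.read_state()
for k,v in s.items(): print(k,np.round(v,3).tolist())
for n in("scene","top"):
    c=eyes.read_camera(n)
    cv2.imwrite(f"pics/{n}0.png",c["frame"][:,:,::-1]); print(n,{k:(np.round(v,4).tolist() if not isinstance(v,(str,dict)) else v) for k,v in c.items() if k not in("frame","depth")})
    np.savez(f"/tmp/{n}0.npz",**{k:v for k,v in c.items()})
E
```

```text
pics
t 0.0
joint_pos [1.172, 0.36, 1.511, -0.0, 1.272, -0.115]
qd [0.001, 0.0, 0.001, 0.002, -0.0, 0.001]
joint_efforts [-0.0, -51.536, -27.074, 0.068, 0.035, -0.0]
ee_pos [0.168, 0.575, 0.241]
tcp_rot [[-0.96, 0.28, -0.001], [0.28, 0.96, -0.002], [0.0, -0.002, -1.0]]
wrist_force [0.022, 0.577, -0.224]
wrist_torque [0.042, -0.028, 0.025]
gripper_width 0.088
scene {'fov_y': 43.2251, 'cx': 276.1259, 'cy': 212.6958, 'origin': [1.4843, -0.0951, 1.2153], 'rotation': [[0.112, -0.766, 0.633], [0.9937, 0.0892, -0.0679], [-0.0045, 0.6366, 0.7712]]}
top {'fov_y': 57.8184, 'cx': 278.2401, 'cy': 209.1493, 'origin': [0.3396, 0.0066, 1.4104], 'rotation': [[-0.0138, 0.984, -0.1779], [-0.9999, -0.0145, -0.003], [-0.0055, 0.1778, 0.9841]]}
```

View pics/scene0.png

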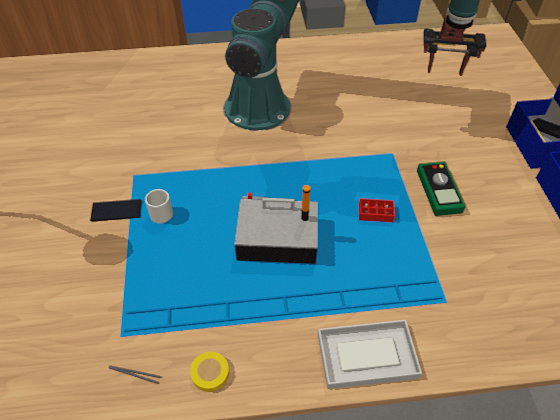

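View pics/top0.png

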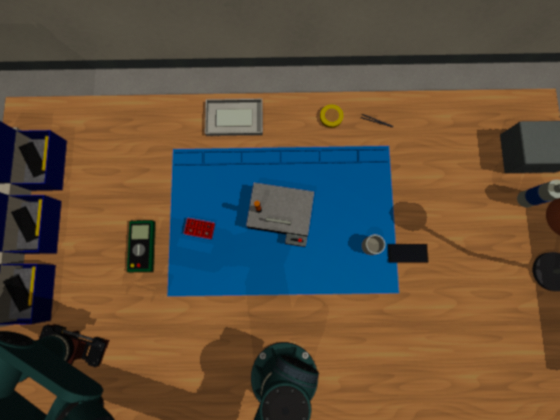

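The scene view (from the far side) shows the case around (278,230), the marker at (306,203), the cup at (159,206) beside the phone, the organiser at (377,210) and the meter at (440,188). The top view agrees: case (280,210), cup (374,244).

```bash
cat > h.py <<'E'
import numpy as np,cv2
def cloud(c):
    d=c["depth"].astype(float);H,W=d.shape
    f=H/2/np.tan(np.radians(float(c["fov_y"]))/2)
    u,v=np.meshgrid(np.arange(W),np.arange(H))
    P=np.stack([(u-c["cx"])/f*d,-(v-c["cy"])/f*d,-d],-1)
    return P@np.array(c["rotation"]).T+np.array(c["origin"])
def ray(c,u,v,z):
    f=c["frame"].shape[0]/2/np.tan(np.radians(float(c["fov_y"]))/2)
    r=np.array(c["rotation"])@np.array([(u-c["cx"])/f,-(v-c["cy"])/f,-1]);o=np.array(c["origin"])
    return o+r*(z-o[2])/r[2]
E
python3 - <<'E'
from h import *
for n in("top","scene"):
    c=dict(np.load(f"/tmp/{n}0.npz"));P=cloud(c);hsv=cv2.cvtColor(c["frame"],cv2.COLOR_RGB2HSV);h,s,v=[hsv[...,i] for i in range(3)]
    reg=(P[...,0]>.3)&(P[...,0]<.75)&(abs(P[...,1])<.45)
    z=P[...,2]
    print(n,"table z",np.median(z[reg&(h>95)&(h<115)&(s>150)]))
    lid=reg&(z>.068)&(z<.09)&(s<60)&(abs(P[...,1])<.2)
    m=lid.astype(np.uint8);k,l,st,ce=cv2.connectedComponentsWithStats(m);i=1+st[1:,4].argmax();lid=l==i
    pts=P[lid];print("lid n",len(pts),"z",np.median(pts[:,2]))
    r=cv2.minAreaRect((pts[:,:2]*1000).astype(np.float32));print("lid rect",r)
    org=reg&(h>5)&(h<20)&(s>170)&(v>120)&(z>.09); 
    q=P[org];print("pen",len(q),q.mean(0).round(4),q.min(0).round(3),q.max(0).round(3))
    red=reg&((h<5)|(h>172))&(s>130)&(v>90)
    k,l,st,ce=cv2.connectedComponentsWithStats(red.astype(np.uint8))
    for i in range(1,k):
        if st[i,4]>3:
            q=P[l==i];print("red",st[i,4],ce[i].round(1),q.mean(0).round(4),q.min(0).round(3),q.max(0).round(3))
    cup=reg&(s<70)&(z>.06)&(z<.09)&(P[...,1]<-.13)
    q=P[cup];print("cup",len(q),q[:,2].max());(cc,rr)=cv2.minEnclosingCircle((q[:,:2]*1000).astype(np.float32));print(cc,rr)
    hb=reg&(z>.1)&(z<.13)&(s<70)&(abs(P[...,1])<.2);q=P[hb];print("bar",len(q),cv2.minAreaRect((q[:,:2]*1000).astype(np.float32)),np.median(q[:,2]))
    x=c["frame"]
    a,b=(150,350) if n=="top" else (130,330)
    cr=x[160:280,230:400] if n=="top" else x[170:280,130:330]
    cv2.imwrite(f"pics/{n}_crop.png",cv2.resize(cr,None,fx=4,fy=4)[:,:,::-1])
E
```

```text
top table z 0.0008415063221505203
lid n 2519 z 0.078203085683759
lid rect ((582.269287109375, 4.623504638671875), (217.86245727539062, 159.95008850097656), 80.32762908935547)
pen 24 [0.5695 0.0777 0.2535] [0.34  0.007 0.199] [0.586 0.088 1.41 ]
red 372 [198.7 228.2] [0.5251 0.3066 0.0118] [ 0.489  0.251 -0.005] [0.558 0.353 0.034]
red 14 [299.5 239.7] [ 0.4711 -0.0629  0.0708] [ 0.466 -0.068  0.046] [ 0.48  -0.057  0.079]
cup 84 0.07923491408679073
(451.34112548828125, -327.3165283203125) 33.643287658691406
bar 76 ((539.0115356445312, 25.24094009399414), (113.59005737304688, 27.42399024963379), 66.45427703857422) 0.11604470697009728
scene table z 0.0023385837805108833
lid n 3610 z 0.07954407180834133
lid rect ((584.33203125, 4.1022796630859375), (219.034423828125, 167.53335571289062), 80.42739868164062)
pen 143 [0.5855 0.0785 0.1665] [0.572 0.071 0.12 ] [0.593 0.088 0.209]
red 23 [249.4 195.5] [ 0.474  -0.0635  0.0728] [ 0.467 -0.068  0.062] [ 0.48  -0.058  0.081]
red 713 [376.2 210.1] [0.5261 0.3032 0.0188] [ 0.484  0.249 -0.001] [0.565 0.357 0.036]
cup 229 0.08198541089529865
(453.26904296875, -327.7737121582031) 37.34275436401367
bar 151 ((547.9450073242188, 35.07822799682617), (132.35475158691406, 36.1570930480957), 62.74663162231445) 0.11540438225273775
```

```bash
ls pics
```

```text
scene0.png
scene_crop.png
top0.png
top_crop.png
```

Run:
```python
from h import *
for n in("top","scene"):
    c=dict(np.load(f"/tmp/{n}0.npz"));P=cloud(c);hsv=cv2.cvtColor(c["frame"],cv2.COLOR_RGB2HSV);h,s,v=[hsv[...,i] for i in range(3)]
    z=P[...,2]
    org=(h>3)&(h<20)&(s>150)&(v>90)&(abs(P[...,0]-.578)<.03)&(abs(P[...,1]-.08)<.03)&(z>.1)&(z<.22)
    ys,xs=np.nonzero(org)
    print(n,len(xs),"px bbox",xs.min(),xs.max(),ys.min(),ys.max())
    for zz in (0.2035,.15):
        q=abs(P[org][:,2]-zz)<.008
        if q.sum(): print(zz,P[org][q][:,:2].mean(0).round(4), "row/col",xs[q].mean(),ys[q].mean(), ray(c,xs[q].mean(),ys[q].mean(),zz).round(4))
    hb=(z>.1)&(z<.125)&(s<80)&(abs(P[...,0]-.534)<.03)&(abs(P[...,1]-.012)<.046);q=P[hb];print("bar",len(q),cv2.minAreaRect((q[:,:2]*1000).astype(np.float32)),q.mean(0))
    cup=(s<70)&(z>.066)&(z<.085)&(abs(P[...,1]+.33)<.05)&(abs(P[...,0]-.45)<.05)
    ys,xs=np.nonzero(cup); hull=cv2.convexHull(np.stack([xs,ys],-1).astype(np.int32));e=cv2.fitEllipse(hull);print("cup ell",e,ray(c,*e[0],.075))
```

```text
top 29 px bbox 254 259 201 206
0.2035 [0.578  0.0802] row/col 256.51724137931035 203.3448275862069 [0.5779 0.0802 0.2035]
bar 74 ((533.4769897460938, 11.556053161621094), (84.6476058959961, 10.006009101867676), 79.87112426757812) [0.53296354 0.01119746 0.11609414]
cup ell ((374.6904602050781, 244.0139923095703), (18.560470581054688, 18.830753326416016), 82.08291625976562) [ 0.45182726 -0.32580349  0.075     ]
scene 156 px bbox 302 309 186 211
0.2035 [0.582  0.0794] row/col 306.0 188.36111111111111 [0.5819 0.0794 0.2035]
0.15 [0.5863 0.0785] row/col 305.1111111111111 203.1851851851852 [0.5862 0.0785 0.15  ]
bar 128 ((537.2760620117188, 13.234725952148438), (85.76048278808594, 13.895404815673828), 81.13771057128906) [0.53698288 0.01262844 0.11520181]
cup ell ((157.36732482910156, 198.7274932861328), (20.304241180419922, 23.787443161010742), 79.77571868896484) [ 0.45755571 -0.32577498  0.075     ]
```

View pics/scene_crop.png

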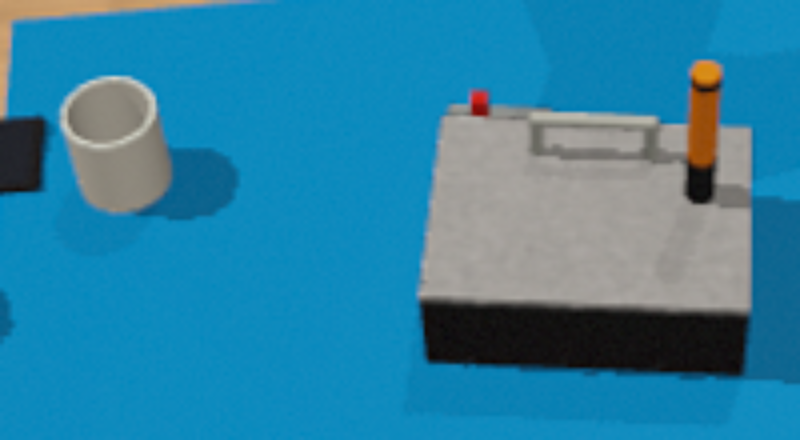

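View pics/top_crop.png

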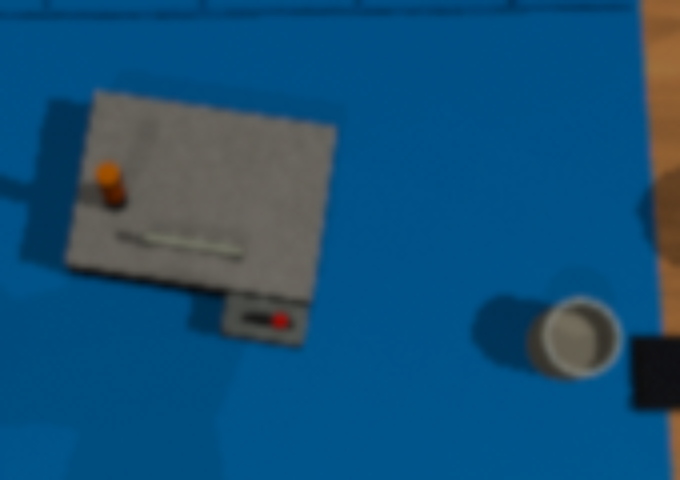

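Crops: the marker's cap is at top-view (256,203) and the cup at (374,244). The two views agree on the case pose, centre (0.583, 0.004) and yaw about -9.6°, and the catch tab and bar check out against it. The marker is at about (0.580, 0.079) and the cup at (0.453, -0.326). I'll travel to the marker and twist the jaws into line with the case on the way.

carry_out(motion="-44 -30 -30 8.3 0; -89 -60 -35 16.6 0; -133 -90 -35 25 0; -178 -120 -35 33.3 0; -222 -150 -35 41.6 0; -267 -180 -35 50 0; -311 -210 -35 58.3 0; -356 -240 -35 66.6 0; -400 -270 -35 75 0; -445 -300 -35 83.3 0")

```text
t: 1.35
ee_pos: [0.5118, 0.1618, 0.2764]
tcp_rot: [[0.171, 0.985, -0.001], [0.985, -0.171, -0.0], [-0.0, -0.001, -1.0]]
wrist_force: [0.8, -0.3, -0.0]
gripper_width: 0.0881
```

```bash
cat > to.py <<'E'
import sys
from h import *
from station import bot
s=bot.read_state();R=np.array(s["tcp_rot"]);p=np.array(s["ee_pos"])
print("t",s["t"],"p",p.round(4),"jaw yaw",np.degrees(np.arctan2(R[1,1],R[0,1])).round(2),"tz",R[:,2].round(3),"F",np.round(s["wrist_force"],1),"w",s["gripper_width"],"q",np.round(s["joint_pos"],2))
for a in sys.argv[1:]:
    t=np.array(eval(a));print(a,"tool mm",(R.T@(t-p)*1000).round(1))
E
python3 to.py .580,.079,.270 .580,.079,.180
```

```text
t 1.35 p [0.5118 0.1618 0.2764] jaw yaw -9.84 tz [-0.001 -0.    -1.   ] F [ 0.8 -0.3 -0. ] w 0.0881040271140347 q [0.18 0.24 1.6  0.   1.31 0.35]
.580,.079,.270 tool mm [-70.   81.3   6.4]
.580,.079,.180 tool mm [-69.9  81.4  96.4]
```

carry_out(motion="-35 41 0 0 0; -70 81 6 0 0; -70 81 6 0 0; -70 81 6 0 0")

```text
t: 1.85
ee_pos: [0.5787, 0.081, 0.2701]
tcp_rot: [[0.167, 0.986, -0.002], [0.986, -0.167, 0.0], [0.0, -0.002, -1.0]]
wrist_force: [1.1, 1.0, -0.7]
gripper_width: 0.0877
```

```bash
python3 to.py .580,.079,.180
python3 - <<'E'
from h import *
from station import eyes
for n,(a,b,e,f) in dict(scene=(150,290,230,400),top=(130,290,180,340)).items():
    c=eyes.read_camera(n);cv2.imwrite(f"pics/{n}1.png",cv2.resize(c["frame"][a:b,e:f,::-1],None,fx=3.5,fy=3.5))
E
```

```text
t 1.85 p [0.5787 0.081  0.2701] jaw yaw -9.6 tz [-0.002  0.    -1.   ] F [ 1.1  1.  -0.7] w 0.0876832969857066 q [0.02 0.31 1.51 0.   1.32 0.19]
.580,.079,.180 tool mm [-1.8  1.8 90.1]
```

View pics/scene1.png

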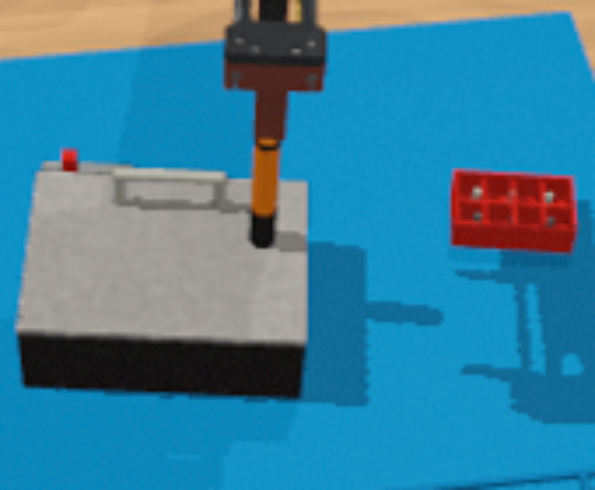

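The finger sits above the pen (finger at px 270, pen at 265 in the enlarged crop), with the case and organiser clear. I'll descend and close.

carry_out(motion="-1 1 30 0 0; -2 2 60 0 0; -2 2 90 0 0; -2 2 90 0 0; -2 2 90 0 0; -2 2 90 0 1; -2 2 90 0 1; -2 2 90 0 1; -2 2 90 0 1; -2 2 90 0 1")

```text
t: 3.2
ee_pos: [0.5811, 0.0785, 0.1806]
tcp_rot: [[0.166, 0.986, -0.0], [0.986, -0.166, -0.0], [-0.0, -0.0, -1.0]]
wrist_force: [-0.8, 0.1, -0.2]
gripper_width: 0.041
```

```bash
python3 to.py .580,.079,.180
```

```text
t 3.2 p [0.5811 0.0785 0.1806] jaw yaw -9.57 tz [-0. -0. -1.] F [-0.8  0.1 -0.2] w 0.041036428732632864 q [ 0.02  0.4   1.61 -0.    1.13  0.18]
.580,.079,.180 tool mm [ 0.3 -1.1  0.6]
```

carry_out(motion="0 0 0 0 1; 0 0 0 0 1; 0 0 0 0 1; 0 0 0 0 1; 0 0 0 0 1; 0 0 0 0 1")

```text
t: 3.95
ee_pos: [0.5811, 0.0786, 0.1806]
tcp_rot: [[0.166, 0.986, -0.0], [0.986, -0.166, -0.0], [-0.0, -0.0, -1.0]]
wrist_force: [0.1, 1.2, -0.8]
gripper_width: 0.0198
```

```bash
python3 to.py .453,-.326,.240
python3 - <<'E'
from h import *
from station import eyes
for n,(a,b,e,f) in dict(scene=(150,290,230,400)).items():
    c=eyes.read_camera(n);cv2.imwrite(f"pics/{n}2.png",cv2.resize(c["frame"][a:b,e:f,::-1],None,fx=3.5,fy=3.5))
E
```

```text
t 3.95 p [0.5811 0.0786 0.1806] jaw yaw -9.56 tz [-0. -0. -1.] F [ 0.1  1.2 -0.8] w 0.019825662346253565 q [ 0.02  0.4   1.61 -0.    1.13  0.18]
.453,-.326,.240 tool mm [-420.2  -59.1  -59.3]
```

View pics/scene2.png

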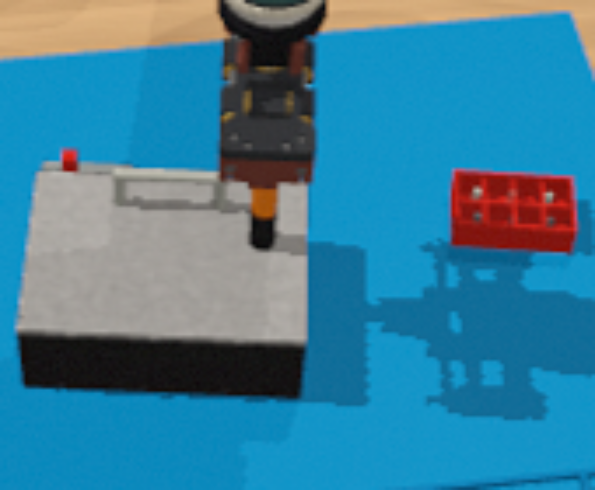

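Width is 19.8 mm, so the marker is gripped and upright at px (262,215) in the crop. I'll lift it straight up, then carry it to the cup.

carry_out(motion="0 0 -25 0 1; 0 0 -60 0 1; 0 0 -75 0 1; -45 -6 -75 0 1; -95 -13 -75 0 1; -145 -20 -75 0 1; -195 -27 -75 0 1; -245 -34 -75 0 1; -295 -41 -75 0 1; -345 -48 -75 0 1")

```text
t: 5.25
ee_pos: [0.4756, -0.255, 0.2552]
tcp_rot: [[0.166, 0.986, -0.0], [0.986, -0.166, 0.0], [0.0, -0.0, -1.0]]
wrist_force: [0.4, 0.3, 0.3]
gripper_width: 0.0197
```

```bash
python3 to.py .453,-.326,.240
```

```text
t 5.25 p [ 0.4756 -0.255   0.2552] jaw yaw -9.56 tz [-0.  0. -1.] F [0.4 0.3 0.3] w 0.01965344144646896 q [-0.62  0.26  1.62 -0.    1.26 -0.45]
.453,-.326,.240 tool mm [-73.8 -10.4  15.2]
```

carry_out(motion="-25 -4 10 0 1; -50 -7 15 0 1; -68 -9 15 0 1; -74 -10 15 0 1; -74 -10 15 0 1; -74 -10 15 0 1; -74 -10 15 0 1")

```text
t: 6.12
ee_pos: [0.4546, -0.3243, 0.2409]
tcp_rot: [[0.165, 0.986, 0.0], [0.986, -0.165, -0.0], [-0.0, 0.0, -1.0]]
wrist_force: [-0.4, -0.8, -0.7]
gripper_width: 0.0197
```

```bash
python3 to.py .453,-.326,.108
python3 - <<'E'
from h import *
from station import eyes
for n,(a,b,e,f) in dict(scene=(120,260,90,260),top=(190,290,310,450)).items():
    c=eyes.read_camera(n);cv2.imwrite(f"pics/{n}3.png",cv2.resize(c["frame"][a:b,e:f,::-1],None,fx=3.5,fy=3.5))
    if n=="scene":
        P=cloud(c);hsv=cv2.cvtColor(c["frame"],cv2.COLOR_RGB2HSV);h,s,v=[hsv[...,i] for i in range(3)]
        o=(h>3)&(h<20)&(s>150)&(v>90)&(abs(P[...,0]-.453)<.05)&(abs(P[...,1]+.326)<.05)&(P[...,2]>.1)
        q=P[o];print(len(q),q.mean(0),q.min(0),q.max(0))
        ys,xs=np.nonzero(o)
        print([(r,xs[ys==r].mean().round(1)) for r in np.unique(ys)][::3])
E
```

```text
t 6.125 p [ 0.4546 -0.3243  0.2409] jaw yaw -9.51 tz [ 0. -0. -1.] F [-0.4 -0.8 -0.7] w 0.01971628914702107 q [-0.74  0.3   1.6   0.    1.24 -0.58]
.453,-.326,.108 tool mm [ -1.9  -1.3 132.9]
110 [ 0.46301038 -0.31976516  0.22069371] [ 0.42571868 -0.34729106  0.17825329] [ 0.4892112  -0.29109366  0.39271403]
[(np.int64(102), np.float64(149.0)), (np.int64(136), np.float64(130.0)), (np.int64(149), np.float64(148.5)), (np.int64(152), np.float64(148.5)), (np.int64(156), np.float64(150.0)), (np.int64(159), np.float64(150.0)), (np.int64(162), np.float64(151.0)), (np.int64(165), np.float64(152.0)), (np.int64(168), np.float64(150.0)), (np.int64(171), np.float64(151.0)), (np.int64(174), np.float64(151.5))]
```

View pics/scene3.png

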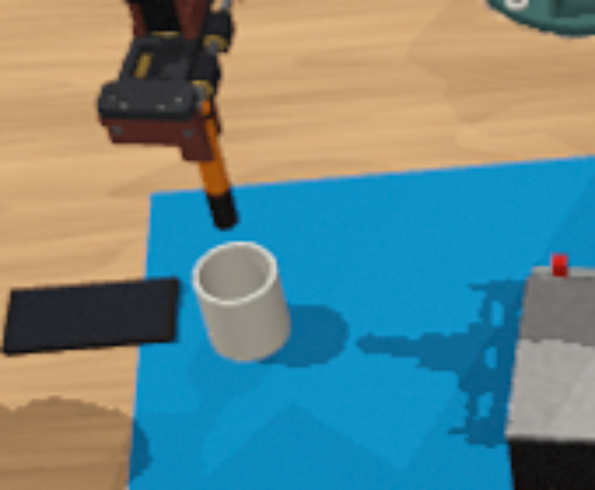

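View pics/top3.png

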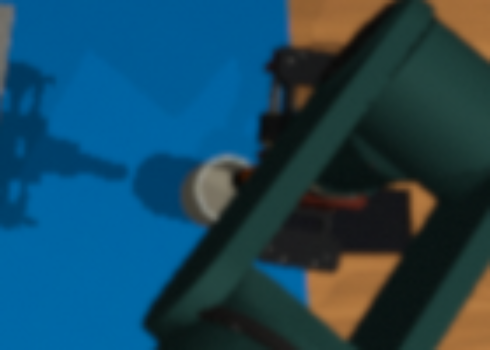

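The marker hangs vertically above the cup (the mouth is at crop px 235,275), parallel to the cup's sides. I'll lower it in.

carry_out(motion="-2 -1 35 0 1; -2 -1 65 0 1; -2 -1 90 0 1; -2 -1 110 0 1; -2 -1 122 0 1; -2 -1 130 0 1; -2 -1 132 0 1; -2 -1 132 0 1; -2 -1 132 0 1")

```text
t: 7.35
ee_pos: [0.4533, -0.3271, 0.1093]
tcp_rot: [[0.166, 0.986, 0.001], [0.986, -0.166, -0.001], [-0.001, 0.001, -1.0]]
wrist_force: [0.2, 0.5, -0.3]
gripper_width: 0.0194
```

```bash
python3 to.py .453,-.326,.108
python3 - <<'E'
from h import *
from station import eyes
for n,(a,b,e,f) in dict(scene=(120,260,90,260)).items():
    c=eyes.read_camera(n);cv2.imwrite(f"pics/{n}4.png",cv2.resize(c["frame"][a:b,e:f,::-1],None,fx=3.5,fy=3.5))
E
```

```text
t 7.35 p [ 0.4533 -0.3271  0.1093] jaw yaw -9.56 tz [ 0.001 -0.001 -1.   ] F [ 0.2  0.5 -0.3] w 0.019369855401847384 q [-0.75  0.45  1.74 -0.    0.95 -0.58]
.453,-.326,.108 tool mm [ 1.  -0.5  1.3]
```

View pics/scene4.png

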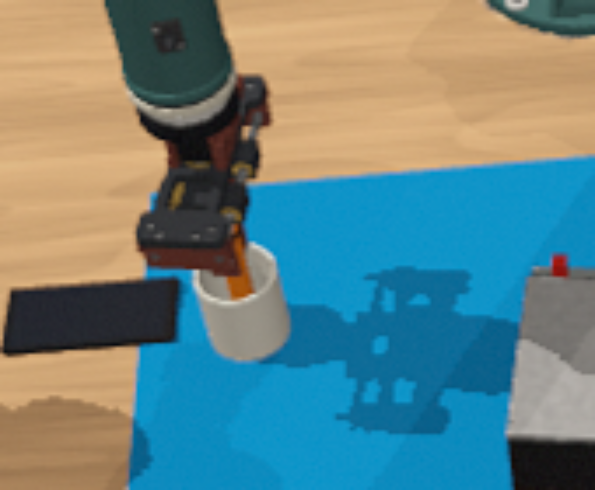

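The marker is in the cup (crop px 240,290) and near the floor. I'll lower 2 mm more, release, and back straight up.

carry_out(motion="0 0 2 0 1; 0 0 2 0 1; 0 0 2 0 0.7; 0 0 2 0 0.6; 0 0 2 0 0.5; 0 0 2 0 0.4; 0 0 2 0 0.4; 0 0 2 0 0.4; 0 0 2 0 0.4")

```text
t: 8.52
ee_pos: [0.453, -0.3268, 0.1067]
tcp_rot: [[0.166, 0.986, -0.0], [0.986, -0.166, -0.0], [-0.0, -0.0, -1.0]]
wrist_force: [-0.4, -0.1, -0.0]
gripper_width: 0.0528
```

carry_out(motion="0 0 -5 0 0.4; 0 0 -20 0 0.4; 0 0 -50 0 0.4; 0 0 -90 0 0.4; 0 0 -130 0 0.4; 0 0 -150 0 0.4; 0 0 -150 0 0.4")

```text
t: 9.4
ee_pos: [0.454, -0.3277, 0.2595]
tcp_rot: [[0.166, 0.986, 0.004], [0.986, -0.166, -0.004], [-0.003, 0.004, -1.0]]
wrist_force: [-0.9, -0.6, -0.6]
gripper_width: 0.0527
```

```bash
python3 to.py .534,.012,.22
python3 - <<'E'
from h import *
from station import eyes
for n,(a,b,e,f) in dict(scene=(120,260,90,260)).items():
    c=eyes.read_camera(n);cv2.imwrite(f"pics/{n}5.png",cv2.resize(c["frame"][a:b,e:f,::-1],None,fx=3.5,fy=3.5))
E
```

```text
t 9.4 p [ 0.454  -0.3277  0.2595] jaw yaw -9.56 tz [ 0.004 -0.004 -1.   ] F [-0.9 -0.6 -0.6] w 0.052732904176697466 q [-0.75  0.28  1.58 -0.    1.28 -0.58]
.534,.012,.22 tool mm [348.4  22.3  38.5]
```

View pics/scene5.png

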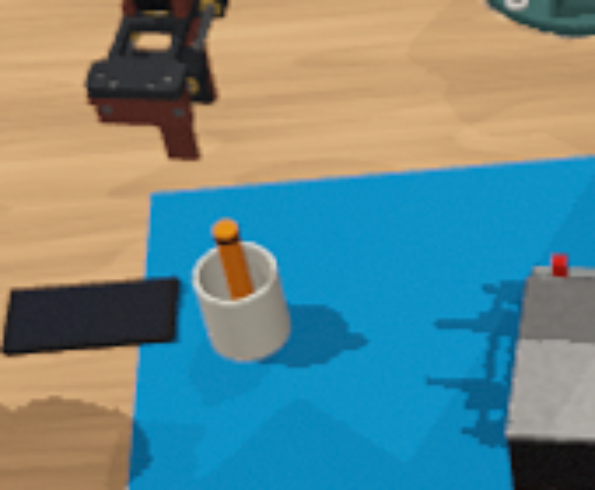

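The marker stands freely in the cup (crop px 230,260). Now I'll go above the handle.

carry_out(motion="45 3 0 0 0.3; 90 6 0 0 0.3; 135 9 0 0 0.3; 180 12 0 0 0.3; 225 15 5 0 0.3; 270 18 15 0 0.3; 315 20 25 0 0.3; 348 22 38 0 0.3; 348 22 38 0 0.3; 348 22 38 0 0.3")

```text
t: 10.7
ee_pos: [0.5319, 0.0123, 0.2181]
tcp_rot: [[0.166, 0.986, -0.002], [0.986, -0.166, -0.001], [-0.001, -0.002, -1.0]]
wrist_force: [0.2, -0.2, 0.0]
gripper_width: 0.0616
```

```bash
python3 to.py .534,.012,.115
python3 - <<'E'
from h import *
from station import eyes
for n,(a,b,e,f) in dict(scene=(150,290,200,370)).items():
    c=eyes.read_camera(n);cv2.imwrite(f"pics/{n}6.png",cv2.resize(c["frame"][a:b,e:f,::-1],None,fx=3.5,fy=3.5))
E
```

```text
t 10.7 p [0.5319 0.0123 0.2181] jaw yaw -9.53 tz [-0.002 -0.001 -1.   ] F [ 0.2 -0.2  0. ] w 0.061619102381084444 q [-0.11  0.29  1.68 -0.    1.17  0.06]
.534,.012,.115 tool mm [  0.2   2.3 103. ]
```

View pics/scene6.png

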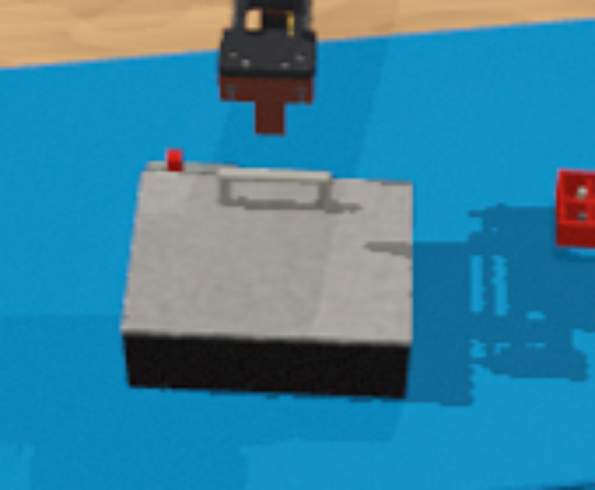

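The hand is above the bar (finger at crop px 270, bar middle at 275). I'll descend and close on the bar.

carry_out(motion="0 2 40 0 0.3; 0 2 75 0 0.3; 0 2 95 0 0.3; 0 2 103 0 0.3; 0 2 103 0 0.3; 0 2 103 0 1; 0 2 103 0 1; 0 2 103 0 1; 0 2 103 0 1; 0 2 103 0 1")

```text
t: 12.0
ee_pos: [0.5345, 0.0125, 0.1157]
tcp_rot: [[0.166, 0.986, 0.0], [0.986, -0.166, -0.0], [-0.0, 0.0, -1.0]]
wrist_force: [-0.0, -0.5, -0.3]
gripper_width: 0.0152
```

carry_out(motion="0 0 0 0 1; 0 0 0 0 1; 0 0 0 0 1; 0 0 0 0 1; 0 0 0 0 1")

```text
t: 12.62
ee_pos: [0.5342, 0.0125, 0.1156]
tcp_rot: [[0.166, 0.986, -0.0], [0.986, -0.166, 0.0], [-0.0, -0.0, -1.0]]
wrist_force: [-1.4, 1.5, 2.7]
gripper_width: 0.009
```

```bash
python3 to.py .534,.012,.115
python3 - <<'E'
from h import *
from station import eyes
for n,(a,b,e,f) in dict(scene=(150,290,200,370)).items():
    c=eyes.read_camera(n);cv2.imwrite(f"pics/{n}7.png",cv2.resize(c["frame"][a:b,e:f,::-1],None,fx=3.5,fy=3.5))
E
```

```text
t 12.625 p [0.5342 0.0125 0.1156] jaw yaw -9.56 tz [-0.  0. -1.] F [-1.4  1.5  2.7] w 0.009018517306056819 q [-0.11  0.42  1.79 -0.    0.94  0.06]
.534,.012,.115 tool mm [-0.5 -0.1  0.6]
```

View pics/scene7.png

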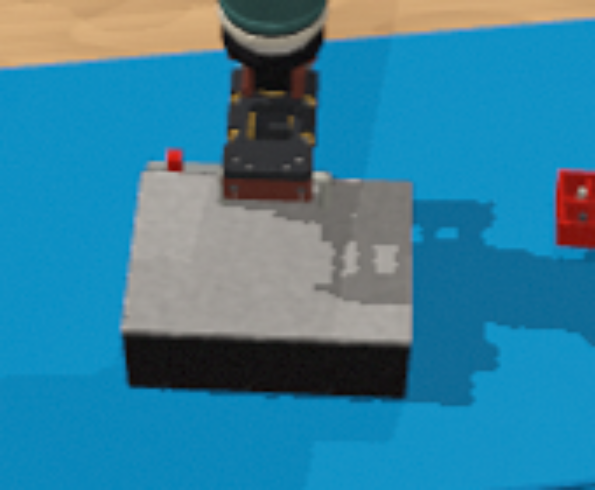

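The bar is gripped (width 9 mm) with the lid shut. Now I'll tug gently, 1 mm per row up to 4 mm and hold.

carry_out(motion="0 0 -1 0 1; 0 0 -2 0 1; 0 0 -3 0 1; 0 1 -4 0 1; 0 1 -4 0 1; 0 1 -4 0 1")

```text
t: 13.42
ee_pos: [0.5355, 0.0122, 0.1197]
tcp_rot: [[0.166, 0.986, 0.0], [0.986, -0.166, -0.0], [-0.0, 0.0, -1.0]]
wrist_force: [1.7, 0.5, -3.3]
gripper_width: 0.009
```

carry_out(motion="0 0 -1 0 1; 0 0 -2 0 1; 0 0 -3 0 1; 0 1 -4 0 1; 0 1 -4 0 1")

```text
t: 14.05
ee_pos: [0.5361, 0.0121, 0.1216]
tcp_rot: [[0.166, 0.986, -0.001], [0.986, -0.166, 0.0], [-0.0, -0.001, -1.0]]
wrist_force: [7.2, 0.2, -23.3]
gripper_width: 0.0091
```

It was free for the first 4 mm with about 3 N. Past about 6 mm it stopped, with 23 N and the commanded 8 mm not reached, so the lid is caught. I'll lower it, let go and rise.

carry_out(motion="0 0 3 0 1; 0 -1 6 0 1; 0 -2 8 0 1; 0 -2 8 0 1; 0 -2 8 0 0.6; 0 -2 8 0 0.5; 0 -2 8 0 0.4; 0 -2 8 0 0.4; 0 -2 8 0 0.4; 0 -2 8 0 0.4")

```text
t: 15.3
ee_pos: [0.5344, 0.0124, 0.1156]
tcp_rot: [[0.166, 0.986, -0.0], [0.986, -0.166, -0.0], [-0.0, -0.0, -1.0]]
wrist_force: [-0.4, -0.6, -0.4]
gripper_width: 0.0526
```

```bash
python3 to.py .534,.012,.16 ; python3 -c "
import numpy as np
a=np.radians(-9.6);c,s=np.cos(a),np.sin(a)
for x,y in[(-.1,-.085),(-.1,-.106),(-.1,-.11),(-.1,-.073),(-.05,0)]: print(x,y,.583+c*x-s*y,.004+s*x+c*y)"
```

```text
t 15.3 p [0.5344 0.0124 0.1156] jaw yaw -9.56 tz [-0. -0. -1.] F [-0.4 -0.6 -0.4] w 0.052644679573259204 q [-0.11  0.42  1.79 -0.    0.94  0.06]
.534,.012,.16 tool mm [ -0.5  -0.3 -44.4]
-0.1 -0.085 0.47022505282208077 -0.06313278847938271
-0.1 -0.106 0.46672290914104264 -0.0838387052578633
-0.1 -0.11 0.46605583415417823 -0.08778268940614532
-0.1 -0.073 0.472226277782674 -0.05130083603453664
-0.05 0 0.5337001981464747 0.012338437335805114
```

carry_out(motion="0 0 -25 0 0.4; 0 0 -55 0 0.4; 0 0 -60 0 1; -40 -20 -60 0 1; -80 -40 -60 0 1; -110 -55 -60 0 1; -110 -55 -60 0 1; -110 -55 -60 0 1; -110 -55 -60 0 1; -110 -55 -60 0 1")

```text
t: 16.55
ee_pos: [0.4624, -0.0863, 0.1756]
tcp_rot: [[0.165, 0.986, 0.0], [0.986, -0.165, 0.0], [0.0, 0.0, -1.0]]
wrist_force: [0.3, 0.2, -0.6]
gripper_width: 0.0007
```

```bash
python3 to.py .4614,-.0871,.080
python3 - <<'E'
from h import *
from station import eyes
for n,(a,b,e,f) in dict(scene=(150,290,200,370)).items():
    c=eyes.read_camera(n);cv2.imwrite(f"pics/{n}8.png",cv2.resize(c["frame"][a:b,e:f,::-1],None,fx=3.5,fy=3.5))
E
```

```text
t 16.55 p [ 0.4624 -0.0863  0.1756] jaw yaw -9.49 tz [ 0.  0. -1.] F [ 0.3  0.2 -0.6] w 0.0006910028431917659 q [-0.33  0.25  1.86  0.    1.03 -0.17]
.4614,-.0871,.080 tool mm [-1.  -0.9 95.6]
```

View pics/scene8.png

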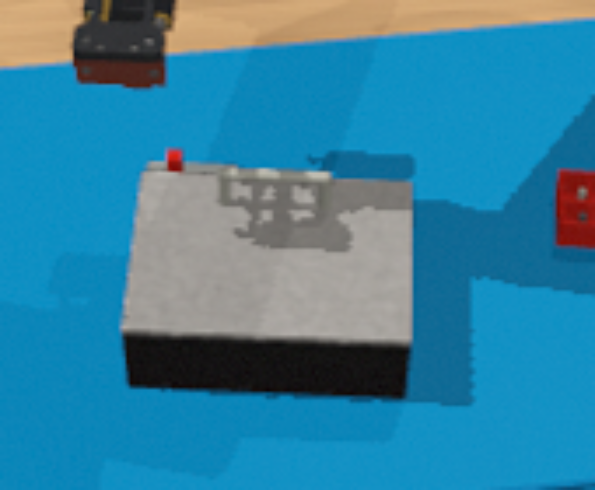

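The lid is shut again, with the tab at crop px (175,160) and the hand to its right. I'll descend beside it and push left.

carry_out(motion="-1 0 40 0 1; -1 -1 70 0 1; -1 -1 88 0 1; -1 -1 95 0 1; -1 -1 95 0 1; -1 -1 95 0 1")

```text
t: 17.35
ee_pos: [0.4615, -0.0879, 0.0814]
tcp_rot: [[0.166, 0.986, 0.001], [0.986, -0.166, -0.001], [-0.0, 0.001, -1.0]]
wrist_force: [-0.3, -0.1, 0.3]
gripper_width: 0.0007
```

carry_out(motion="3 0 0 0 1; 6 0 0 0 1; 9 0 0 0 1; 12 0 0 0 1; 15 0 0 0 1; 18 0 0 0 1; 18 0 0 0 1")

```text
t: 18.23
ee_pos: [0.4639, -0.07, 0.0808]
tcp_rot: [[0.166, 0.986, 0.0], [0.986, -0.166, -0.0], [-0.0, 0.0, -1.0]]
wrist_force: [-0.7, -3.1, 3.0]
gripper_width: 0.0006
```

Contact, sliding at about 3 N. Pushing on by 10 mm.

carry_out(motion="3 0 0 0 1; 6 0 0 0 1; 8 0 0 0 1; 10 0 0 0 1; 10 0 0 0 1; 10 0 0 0 1")

```text
t: 18.98
ee_pos: [0.4656, -0.0599, 0.0806]
tcp_rot: [[0.166, 0.986, 0.0], [0.986, -0.166, 0.0], [0.0, 0.0, -1.0]]
wrist_force: [-0.4, -2.5, 1.5]
gripper_width: 0.0004
```

carry_out(motion="1 0 0 0 1; 2 0 0 0 1; 2 0 0 0 1")

```text
t: 19.35
ee_pos: [0.4658, -0.0585, 0.0806]
tcp_rot: [[0.166, 0.986, 0.0], [0.986, -0.166, -0.001], [-0.001, 0.0, -1.0]]
wrist_force: [0.7, -5.8, 1.4]
gripper_width: 0.0003
```

The force rises as the slide reaches about 20 mm, near its end stop. I'll back off, rise and check.

carry_out(motion="-6 0 0 0 1; -8 0 -10 0 1; -8 0 -50 0 1; -8 0 -90 0 0.5; -8 0 -100 0 0.4; 25 25 -100 0 0.4; 60 54 -100 0 0.4; 82 54 -95 0 0.4; 82 54 -95 0 0.4; 82 54 -95 0 0.4")

```text
t: 20.6
ee_pos: [0.5317, 0.0134, 0.1752]
tcp_rot: [[0.166, 0.986, -0.002], [0.986, -0.166, -0.0], [-0.0, -0.002, -1.0]]
wrist_force: [0.5, -0.3, 0.3]
gripper_width: 0.0528
```

```bash
python3 to.py .534,.0125,.115
python3 - <<'E'
from h import *
from station import eyes
for n,(a,b,e,f) in dict(scene=(150,290,200,370)).items():
    c=eyes.read_camera(n);cv2.imwrite(f"pics/{n}9.png",cv2.resize(c["frame"][a:b,e:f,::-1],None,fx=3.5,fy=3.5))
    P=cloud(c);hsv=cv2.cvtColor(c["frame"],cv2.COLOR_RGB2HSV);h,s,v=[hsv[...,i] for i in range(3)]
    red=((h<5)|(h>172))&(s>130)&(v>90)&(P[...,1]<.1)&(P[...,1]>-.12)&(P[...,2]<.1)&(P[...,2]>.05);print(red.sum(),P[red].mean(0))
E
```

```text
t 20.6 p [0.5317 0.0134 0.1752] jaw yaw -9.55 tz [-0.002 -0.    -1.   ] F [ 0.5 -0.3  0.3] w 0.05275311228850763 q [-0.1   0.34  1.73 -0.    1.07  0.06]
.534,.0125,.115 tool mm [-0.5  2.5 60.2]
23 [ 0.47787628 -0.04363536  0.07424334]
```

View pics/scene9.png

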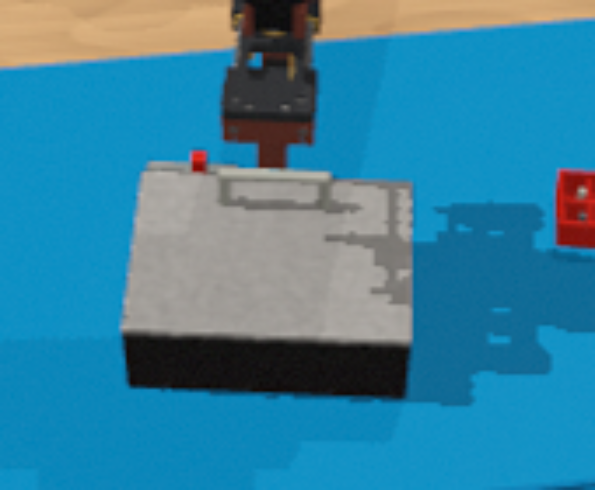

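The tab moved from crop px 175 to 199, about 20 mm in the world frame, so the catch is fully slid. I'll regrip the handle.

carry_out(motion="0 2 30 0 0.4; 0 2 50 0 0.4; 0 2 60 0 0.4; 0 2 60 0 0.4; 0 2 60 0 1; 0 2 60 0 1; 0 2 60 0 1; 0 2 60 0 1; 0 2 60 0 1; 0 2 60 0 1")

```text
t: 21.9
ee_pos: [0.5344, 0.0135, 0.1158]
tcp_rot: [[0.166, 0.986, -0.0], [0.986, -0.166, 0.0], [-0.0, -0.0, -1.0]]
wrist_force: [-1.0, 0.1, 3.3]
gripper_width: 0.0094
```

carry_out(motion="0 0 0 0 1; 0 0 0 0 1; 0 0 0 0 1; 0 0 0 0 1")

```text
t: 22.4
ee_pos: [0.5344, 0.0134, 0.1157]
tcp_rot: [[0.166, 0.986, -0.0], [0.986, -0.166, 0.0], [-0.0, -0.0, -1.0]]
wrist_force: [-2.4, 0.9, 5.3]
gripper_width: 0.0091
```

```bash
python3 to.py; python3 -c "
import numpy as np
R=136.6;a=np.arctan2(42.5,130)
R=np.hypot(130,42)
for t in np.arange(0,1.01,.05): print(t.round(2),'y',(130-R*np.cos(np.arctan2(42,130)+t)).round(1),'z',-(R*np.sin(np.arctan2(42,130)+t)-42).round(1))"
```

```text
t 22.4 p [0.5344 0.0134 0.1157] jaw yaw -9.56 tz [-0.  0. -1.] F [-2.4  0.9  5.3] w 0.009146279038370586 q [-0.1   0.42  1.79 -0.    0.94  0.06]
0.0 y 0.0 z 0.0
0.05 y 2.3 z -6.4
0.1 y 4.8 z -12.8
0.15 y 7.7 z -19.0
0.2 y 10.9 z -25.0
0.25 y 14.4 z -30.9
0.3 y 18.2 z -36.5
0.35 y 22.3 z -42.0
0.4 y 26.6 z -47.3
0.45 y 31.2 z -52.4
0.5 y 36.1 z -57.2
0.55 y 41.1 z -61.8
0.6 y 46.4 z -66.1
0.65 y 51.9 z -70.1
0.7 y 57.6 z -73.9
0.75 y 63.5 z -77.3
0.8 y 69.6 z -80.5
0.85 y 75.8 z -83.4
0.9 y 82.1 z -85.9
0.95 y 88.5 z -88.2
1.0 y 95.1 z -90.1
```

Lifting along the arc, first to 0.25 rad and checking that it is free.

carry_out(motion="0 1 -3 0 1; 0 2 -6 0 1; 0 5 -13 0 1; 0 8 -19 0 1; 0 11 -25 0 1; 0 14 -31 0 1; 0 14 -31 0 1")

```text
t: 23.28
ee_pos: [0.5484, 0.011, 0.1473]
tcp_rot: [[0.166, 0.986, -0.0], [0.986, -0.166, -0.0], [-0.0, -0.0, -1.0]]
wrist_force: [-4.1, 1.9, -0.3]
gripper_width: 0.009
```

It rises freely with little force. Continuing along the arc.

carry_out(motion="0 4 -6 0 1; 0 8 -11 0 1; 0 12 -16 0 1; 0 17 -21 0 1; 0 22 -26 0 1; 0 27 -31 0 1; 0 32 -35 0 1; 0 38 -39 0 1; 0 44 -43 0 1; 0 49 -46 0 1")

```text
t: 24.52
ee_pos: [0.5962, 0.0029, 0.1944]
tcp_rot: [[0.166, 0.986, -0.001], [0.986, -0.166, -0.0], [-0.0, -0.001, -1.0]]
wrist_force: [-7.8, 0.9, 8.6]
gripper_width: 0.0092
```

carry_out(motion="0 3 -2 0 1; 0 6 -3 0 1; 0 9 -5 0 1; 0 12 -6 0 1; 0 15 -7 0 1; 0 18 -8 0 1; 0 18 -8 0 1; 0 18 -8 0 1; 0 18 -8 0 1; 0 18 -8 0 1")

```text
t: 25.78
ee_pos: [0.616, -0.0005, 0.2029]
tcp_rot: [[0.166, 0.986, 0.004], [0.986, -0.166, -0.001], [-0.0, 0.004, -1.0]]
wrist_force: [-4.5, 1.4, 7.9]
gripper_width: 0.0091
```

```bash
python3 to.py
python3 - <<'E'
from h import *
from station import eyes
c=eyes.read_camera("scene");cv2.imwrite("pics/scene10.png",cv2.resize(c["frame"][120:290,90:400,::-1],None,fx=2.5,fy=2.5))
P=cloud(c);hsv=cv2.cvtColor(c["frame"],cv2.COLOR_RGB2HSV);h,s,v=[hsv[...,i] for i in range(3)]
a=np.radians(-9.6);X=np.array([np.cos(a),np.sin(a)]);Y=np.array([-X[1],X[0]]);d=P[...,:2]-np.array([.583,.004])
cx=d@X;cy=d@Y;m=(abs(cy)>.05)&(abs(cy)<.1)&(cx>-.06)&(cx<.07)&(P[...,2]>.07)&(P[...,2]<.22)&(s<60)
q=np.polyfit(cx[m],P[...,2][m],1);print(m.sum(),"lid angle",np.arctan(-q[0]))
E
```

```text
t 25.775 p [ 6.160e-01 -5.000e-04  2.029e-01] jaw yaw -9.56 tz [ 0.004 -0.001 -1.   ] F [-4.5  1.4  7.9] w 0.009108508054061656 q [-0.11  0.42  1.52 -0.    1.2   0.05]
1911 lid angle 0.9002681993137625
```

View pics/scene10.png

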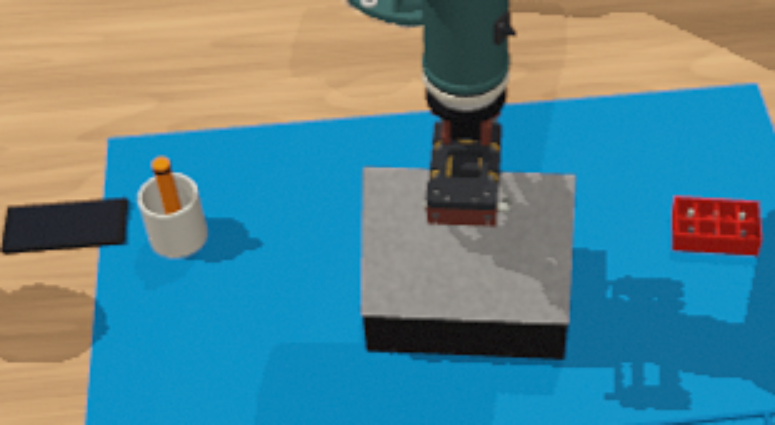

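The lid is at about 0.90 rad with the fingers on the handle, and the marker is still upright in the cup (px 165,190). I'll settle briefly, then hand in.

carry_out(motion="0 0 0 0 1; 0 0 0 0 1; 0 0 0 0 1; 0 0 0 0 1; 0 0 0 0 1; 0 0 0 0 1")

```text
t: 26.58
ee_pos: [0.616, -0.0004, 0.2029]
tcp_rot: [[0.166, 0.986, 0.003], [0.986, -0.166, -0.001], [-0.0, 0.004, -1.0]]
wrist_force: [-3.7, -0.1, 6.7]
gripper_width: 0.0095
```

```bash
python3 to.py
python3 - <<'E'
from station import bot
import numpy as np
print(np.round(bot.read_state()["qd"],3)); print(bot.sign_off())
E
```

```text
t 26.575 p [ 6.160e-01 -4.000e-04  2.029e-01] jaw yaw -9.55 tz [ 0.003 -0.001 -1.   ] F [-3.7 -0.1  6.7] w 0.00945377987496969 q [-0.11  0.42  1.52 -0.    1.2   0.05]
[-0.001 -0.     0.     0.     0.    -0.001]
the job is handed in; nothing more can be done
None
```

The job is done and handed in at t = 26.6 s; the hand-in reports no verdict.

- **Marker:** I stood it in the white cup and let go with the lid still shut.
- **Tug:** With the catch untouched, I tugged the lid by its handle. It stopped after about 6 mm of rise with 23 N on the wrist, so it was caught.
- **Catch:** I slid the red catch left by about 20 mm, to around its end stop; the camera shows the tab moved by the same amount.
- **Lid:** I regripped the handle and lifted the lid. It rose freely and is still held there.

**Last checks:** The depth image put the lid at about 0.90 rad. The grip width was 9 mm on the 10 mm bar, and the arm was at rest with about 8 N on the wrist. The last picture shows the marker upright in the upright cup, and the organiser and phone look undisturbed. The meter was outside that picture and I did not check it again, though the arm passed well above it. No check failed or disagreed.

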